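# Lock the vacuum regulator at its green mark

## Robot

A 6-joint arm with a two-finger parallel gripper is mounted at the origin on the work surface. World frame = base frame: x ahead of the robot, y to its left, z up, the work surface at z = 0. Lengths are in m, angles in degrees, forces in N, time in s.
With the tool pointing down it reaches from about 0.4 to 0.825 m from the base axis. Payload 7 kg.
Tool frame: the origin (TCP) lies between the finger pads; the fingertips stand 11 mm ahead of it and the grasp point (between the pads) lies 8 mm behind it; z points along the fingers, y is the direction in which the jaws open and shut (so a half turn about z gives the same grasp; the last joint's range is limited). The gripper opens to 88 mm and grips with 3 to 60 N. Pads are 19 mm wide; open, the fingers measure 130 mm over their backs; the gripper's body (78 mm by 193 mm) begins 47 mm behind the grasp point.
Start: joints at [-50.243, 20.546, 0.682, 0, -70.136, -16.507], TCP at [0.266, -0.62, 0.238] pointing down, gripper open.
Joint ranges: [-176.03, 176.03], [-82.01, 121.73], [-58.28, 71.71], [-173.87, 95.51], [-174.79, -0.11], [-173.66, 173.66]. Speed limits (degrees/s): [136.94, 136.94, 172.46, 180, 180, 180].

## Interface

Orientations are given as [roll, pitch, yaw] about the fixed x, y, z axes, in that order (R = Rz(yaw) Ry(pitch) Rx(roll)).
In Python, from plant import r gives the robot as it stands.
- The arm moves only by the shell command python3 -m inch 'ROWS' [OPENING] [FORCE]. ROWS is JSON, a list of rows, each an object of numbers: "x", "y", "z": the shift along the tool's x, y, z as a fraction of full scale; "yaw": the turn about the tool's z as a fraction of full scale. In form: [{"x": .., "y": .., "z": .., "yaw": ..}, ...]. A call has 1 to 5 rows; each row shifts and turns the pose as measured when the row begins, along the tool's axes as they then stand; what a row does not reach is not made up. Full scale, the value 1, is 0.025 m for a shift and 4 degrees for a turn. A row lasts 1/12 s, in which the tool goes at most 41.7 mm and 7.16 degrees, less where a joint would pass 70% of its speed; a pose out of reach is approached as far as the arm can. A call with a number of a shift or a turn outside -1 to 1 is refused whole. A call with a gripper value outside its range is refused whole. OPENING is the opening, from -1 (shut) to 1 (fully open), set as the call begins (- or left out, the last holds). The fingers move at their own pace and stop on an object; FORCE is the grip in N (left out, the last holds). Time passes only in rows, so rows that do not move let the fingers close. It gives the time, the measured TCP pose, the force and the opening at its end, in the units of the state.
- r.get_state(): the state, without advancing time (a new reading comes with each control period).
- r.capture(name): name is "scene" or "top"; returns (picture, depth): 420x560x3 uint8, red, green, blue; 420x560 float32, m along the optical axis (not along the pixel's ray), 0 where there is no reading.
- r.camera_info(name): a dict with "mtx" (3x3 intrinsics, pixels), "pose" (4x4, takes a point from camera to world coordinates). Camera axes: x right, y down, z forward; pixel columns grow to the right and rows downward; lengths in m; the calibration is good to about 2 mm. A picture is of the moment at which its call begins. camera_info takes no time and is no camera call.
- r.close_job(): hands the job in, once; it reports no verdict.
The state is a dict: "time_s": time; "joints": joint angles; "qd": joint speeds; "joint_torque": joint torques, N m; "tcp_pos": TCP position; "eef_rot": TCP orientation; "contact_force": force on the tool from outside, world axes, zero at the start; "moment": the same for the moment, N m; "gripper_width": finger opening in m.
Only numpy, scipy, OpenCV 4.12 (cv2) and the standard library are available. Lean on these libraries where they do the work, as an engineer would, in place of code of your own. Each camera call takes 0.05 s, during which the arm holds its last target. There are 200 camera calls.

## Task

Set the vacuum regulator with the blue knob for filtration: turn its knob until the pointer is at the green mark, then pull the knob straight up until it snaps out and stays locked, and let go. The locking slot sits up to fifteen degrees or so to either side of the printed mark, so pull gently and feel for it with small turns rather than forcing the knob. Leave the orange-knobbed regulator and everything else on the bench alone.

Things in the scene. Friction and masses are not known exactly. Their poses are not given: they have to be found in the camera images.
- vac: housing of the BLUE-knobbed vacuum regulator: fixed grey box 110 x 110 x 70 mm high, white round dial (104 mm across) on top. Origin: centre of its underside, on the knob's vertical axis; z up. Seen from above the green mark lies in its +x direction, yellow 92 degrees anticlockwise and red 57 degrees clockwise of green, all 42 mm from the axis.
- vac_green (a point): centre of the green mark (14 x 9 mm) on the blue regulator's dial, 42 mm from the axis, 70 mm above the bench. A slot for the knob's hidden cross pin lies near each mark; the slots are all shifted together from the marks by an unknown 0 to 0.29 rad either way; the pin has 0.027 rad play each way in a slot.
- vac_grip (a point): point on the blue knob's axis at grip height, 30 mm above the dial while down. The knob: a round skirt 52 mm across (top 7 mm above the dial) carrying an upright grip bar 44 mm long, 16 mm thick, its top 45 mm above the dial. Site axes: x along the bar to the pointer end, z up (pull direction).
- vac_pointer (a point): top of the pointer end of the blue knob's bar (white line on this half of the bar's top and down its end), 22 mm from the axis, 45 mm above the dial while down
- vac_turn (a joint): angle of the blue knob, rad, growing clockwise seen from above, range 0 to 2.9; 0 = pointer at the yellow mark, 1.6 = green mark, 2.6 = red mark. Turns against about 0.06 N m of friction. Starts between 0.4 and 0.9.
- vac_knob (a joint): how far the blue knob is out (up), m: 0 down, about 0.010 locked. In a slot it takes 5 to 7 N, passes a dead point at 5 mm, then snaps out to 10 mm by itself and stays, its pin in the slot; pulling on beyond 10 mm lifts the catch plate too. Away from a slot the pin meets the catch plate at 1.5 mm.
- vac_catch (a joint): lift of the sprung catch plate hidden in the blue regulator, m, 0 at rest. Knob pulled away from a slot: the pin lifts it against 10 N per mm (besides the 5 to 7 N of the knob itself); over 2.5 mm (25 N) strains it. Under a light pull (6 to 12 N on it) the pin slides along it as the knob is turned and slips into a slot: the pull felt drops to about 6 N.
- air: housing of the other regulator (ORANGE knob), same make and size, to be left alone; fixed to the bench, origin at the centre of its underside
- air_pointer (a point): pointer end of the orange knob, 22 mm from its axis, 115 mm above the bench
- bottle_a: amber reagent bottle with red cap, 48 mm across, 105 mm high; origin: centre of its underside
- bottle_b: the second such amber bottle, same size and origin
- dropper: small black dropper bottle with white cap, 26 mm across, 60 mm high; origin: centre of its underside
- carton: blue reagent carton 75 x 110 x 45 mm high; origin: centre of its underside
- beaker: glass beaker 66 mm across, 85 mm high; origin: centre of its underside
- rack: blue test tube rack with four tubes, 60 x 160 mm, 104 mm high; origin: centre of its underside
Not all that is in view belongs to the job. Leave any black or purple look-alike of the vac alone.

How it is judged (in metres and radians):
On the way, in this order (a step that is already met when the one before it is completed fails the run):
1. the blue knob's pointer is turned to the green mark (within 0.39 rad, which spans the slot wherever it lies) with the knob not yet out (value of joint vac_turn between 1.21 and 1.99 rad and value of joint vac_knob below 0.0048 m), for 0.2 s.
2. the blue knob is pulled out and locked at the green mark (value of joint vac_turn between 1.21 and 1.99 rad and value of joint vac_knob above 0.0085 m), for 0.2 s.
At the end, for the whole second after the job is handed in: the blue knob stands locked out (8.5 to 11.5 mm up) in the slot at the green mark (joint 1.21 to 1.99 rad) and stays so, released; the catch plate is back at rest (under 1 mm) (all of step 2 and value of joint vac_knob below 0.0115 m and value of joint vac_catch below 0.001 m); the robot touches nothing.
It fails at once if the blue knob is forced: pulled against the catch plate (away from a slot, or on past the locked position) so that the plate lifts over 2.5 mm, which is 25 N (value of joint vac_catch above 0.0025 m).
It fails at once if the orange knob is turned or lifted (its pointer moved over 6 mm) (distance of air_pointer from where it was at the start of the episode above 0.006 m).
It fails at once if a bottle, the dropper, carton, beaker or rack is moved over 25 mm or knocked over (distance of any of bottle_a, bottle_b, dropper, carton, beaker, rack from where it was at the start of the episode above 0.025 m or angle between any of bottle_a, bottle_b, dropper, carton, beaker, rack's own z axis and vertical above 0.4 rad).
It also fails if it takes over 72 s, if anything falls off the work surface, if the arm or the gripper's body presses on something with over 40 N, if the wrist force passes 120 N, or if a joint passes its speed limit or range.

## Working session

There is one attempt and no reset: what is moved stays moved. The work goes in short steps, Python scripts to look and compute and a shell command to move; the robot and the scene stay as the last step left them, time stands still between calls to the robot, and variables do not carry over. Pictures are saved under pics/ and viewed, about 8 in all and at most 12, crops included, and the job is handed in when it is done.

```bash
mkdir -p pics; ls; python3 - <<'E'
from plant import r
import cv2,numpy as np
for n in("scene","top"):
    im,d=r.capture(n); cv2.imwrite(f"pics/{n}0.png",im[:,:,::-1]); np.save(f"pics/{n}0.npy",d)
    i=r.camera_info(n); print(n,np.round(i["mtx"],1).tolist(),np.round(i["pose"],3).tolist())
print(r.get_state())
E
```

```text
pics
scene [[488.6, 0.0, 287.9], [0.0, 488.6, 208.0], [0.0, 0.0, 1.0]] [[-0.737, 0.497, -0.457, 1.077], [0.675, 0.563, -0.476, 0.543], [0.02, -0.66, -0.751, 0.999], [0.0, 0.0, 0.0, 1.0]]
top [[390.0, 0.0, 280.1], [0.0, 390.0, 215.1], [0.0, 0.0, 1.0]] [[-0.011, -0.998, 0.056, 0.452], [-1.0, 0.011, 0.008, -0.021], [-0.008, -0.056, -0.998, 1.295], [0.0, 0.0, 0.0, 1.0]]
{'time_s': 0.1, 'joints': array([-5.02444243e+01,  2.05881569e+01,  6.39685356e-01, -1.81181317e-02,
       -7.01344104e+01, -1.65057344e+01]), 'qd': array([ 0.0723753 , -0.14716668,  0.13152544,  0.1330684 ,  0.04333484,
        0.05674447]), 'joint_torque': array([-9.83222890e-04, -5.84162486e+01,  2.93753529e+01,  7.01564714e+00,
        1.02001344e-02, -6.47029242e-05]), 'tcp_pos': array([ 0.26625919, -0.61982314,  0.23671086]), 'eef_rot': array([ 1.79915694e+02, -7.21874240e-03, -1.56756323e+02]), 'contact_force': array([-0.05233949, -0.62676087,  0.44173024]), 'moment': array([-0.01437803,  0.03021718, -0.01552101]), 'gripper_width': 0.08776434049358287}
```

View pics/scene0.png

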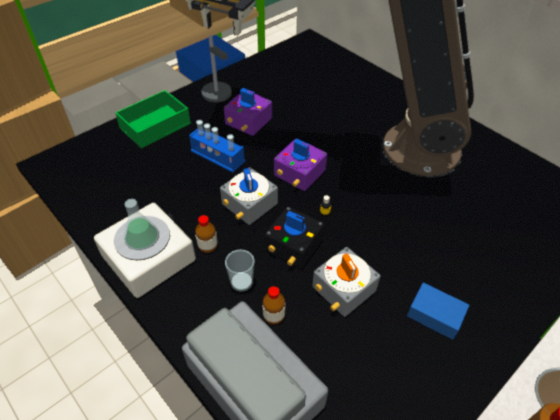

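View pics/top0.png

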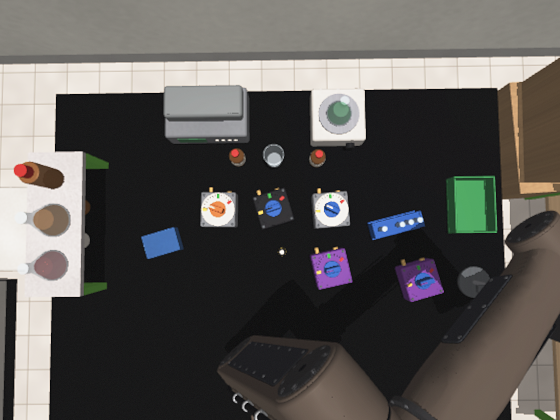

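Candidates by top pixel: grey box, white dial, blue knob (331,209); black look-alike (273,208); purple look-alikes (331,268) and (420,281); orange (218,209). I choose (331,209), which is (249,187) in the scene view. Next I measure it and check it in a close crop.

```bash
cat > h.py <<'E'
from plant import r
import cv2,numpy as np
def ray(n,u,v,z):
    i=r.camera_info(n);P=np.array(i["pose"]);d=P[:3,:3]@np.linalg.solve(np.array(i["mtx"]),[u,v,1.])
    o=P[:3,3];return o+d*(z-o[2])/d[2]
def blobs(im,lo,hi,box,amin=4):
    x0,y0,x1,y1=box;h=cv2.cvtColor(im,cv2.COLOR_RGB2HSV)[y0:y1,x0:x1]
    m=cv2.inRange(h,np.array(lo),np.array(hi));n,_,s,c=cv2.connectedComponentsWithStats(m)
    return [(int(s[k,4]),c[k]+[x0,y0]) for k in range(1,n) if s[k,4]>=amin],m
E
python3 - <<'E'
from h import *
top={"top":(305,182,360,236),"scene":(212,158,285,224)}
tiles=[]
for n in top:
    im=cv2.imread(f"pics/{n}0.png")[:,:,::-1].copy();b=top[n]
    for nm,lo,hi,z in(("green",(45,100,60),(75,255,255),.07),("yellow",(22,120,120),(36,255,255),.07),("red",(0,130,100),(8,255,255),.07),("blue",(95,120,60),(125,255,255),.115)):
        for a,c in blobs(im,lo,hi,b)[0]: print(n,nm,a,c.round(1),ray(n,*c,z).round(4))
    h=cv2.cvtColor(im,cv2.COLOR_RGB2HSV);m=np.zeros(h.shape[:2],np.uint8)
    m[b[1]:b[3],b[0]:b[2]]=cv2.inRange(h[b[1]:b[3],b[0]:b[2]],(0,0,185),(180,45,255))
    c=max(cv2.findContours(m,0,2)[0],key=cv2.contourArea)
    P=np.array([ray(n,*p[0],.07)[:2] for p in c],np.float32);print("dial",cv2.minEnclosingCircle(P),cv2.fitEllipse(P))
    tiles.append(cv2.resize(im[b[1]:b[3],b[0]:b[2],::-1],(390,390),interpolation=2))
cv2.imwrite("pics/crop.png",np.hstack(tiles))
d=np.load("pics/top0.npy");i=r.camera_info("top");P=np.array(i["pose"])
for u,v in((331,209),(345,196),(318,222)):
    z=d[v,u];print((P[:3,:3]@(np.linalg.solve(i["mtx"],[u,v,1])*z)+P[:3,3]).round(3))
E
```

```text
top green 6 [329.5 196. ] [ 0.58  -0.168  0.07 ]
top yellow 7 [317.7 210.4] [ 0.5348 -0.1301  0.07  ]
top red 6 [341.5 200.8] [ 0.5643 -0.2054  0.07  ]
top blue 165 [331.5 209.2] [ 0.535 -0.168  0.115]
dial ((0.5388005971908569, -0.17173534631729126), 0.05409010872244835) ((0.5388941168785095, -0.1737915575504303), (0.10067429393529892, 0.10578327625989914), 87.32111358642578)
scene green 9 [236.6 194.1] [ 0.5789 -0.1698  0.07  ]
scene yellow 10 [260.1 193.8] [ 0.5325 -0.1304  0.07  ]
scene yellow 6 [239.5 214. ] [ 0.6157 -0.1118  0.07  ]
scene red 9 [232.8 183.4] [ 0.5624 -0.2065  0.07  ]
scene blue 305 [228.5 162.9] [ 0.5494 -0.2363  0.115 ]
scene blue 217 [247.5 182. ] [ 0.5563 -0.1497  0.115 ]
dial ((0.5370291471481323, -0.17232733964920044), 0.053744569420814514) ((0.5368397831916809, -0.17220216989517212), (0.09713968634605408, 0.09843302518129349), 63.44303894042969)
[ 0.535 -0.166  0.119]
[ 0.58  -0.218  0.065]
[ 0.498 -0.13   0.07 ]
```

View pics/crop.png

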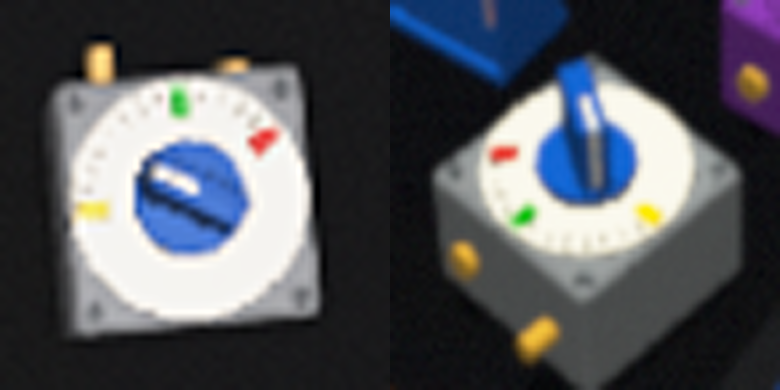

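The crop confirms the choice: grey box, white dial, blue knob, green mark at the top and white pointer line towards upper left. The marks lie 41.6 to 42.4 mm from (0.538, -0.172), and green points along about +4°. Next I get the bar's angle from depth.

```bash
python3 - <<'E'
from h import *
for n in("top","scene"):
    d=np.load(f"pics/{n}0.npy");i=r.camera_info(n);P=np.array(i["pose"])
    v,u=np.mgrid[:420,:560];X=np.linalg.inv(i["mtx"])@np.stack([u.ravel(),v.ravel(),np.ones(u.size)])*d.ravel()
    W=(P[:3,:3]@X).T+P[:3,3];im=cv2.imread(f"pics/{n}0.png")[:,:,::-1].reshape(-1,3).astype(int)
    k=(np.hypot(W[:,0]-.538,W[:,1]+.172)<.032)&(W[:,2]>.108)&(W[:,2]<.122)
    p=W[k];c=im[k];print(n,len(p),p.mean(0).round(4))
    print(cv2.minAreaRect(p[:,:2].astype(np.float32)))
    e,V=np.linalg.eigh(np.cov(p[:,:2].T));print(np.sqrt(e).round(4),np.degrees(np.arctan2(V[1,1],V[0,1]))%180)
    w=c[:,0]>130;print("white",w.sum(),p[w].mean(0).round(4))
E
```

```text
top 77 [ 0.5371 -0.1734  0.1136]
((0.5371760129928589, -0.17350320518016815), (0.04343748837709427, 0.0160293597728014), 63.40907287597656)
[0.0047 0.0126] 64.6609215031119
white 20 [ 0.5392 -0.171   0.1137]
scene 93 [ 0.5407 -0.1699  0.1154]
((0.5386406183242798, -0.17217053472995758), (0.04782460629940033, 0.016630055382847786), 63.87614822387695)
[0.0047 0.014 ] 63.08487388187766
white 18 [ 0.5417 -0.1616  0.1161]
```

```bash
python3 - <<'E'
from h import *
print(ray("scene",216,93,0),ray("top",474,282,0.01))
i=r.camera_info("scene");P=np.linalg.inv(i["pose"])
def pr(p):
    c=i["mtx"]@(P[:3,:3]@p+P[:3,3]);return (c[:2]/c[2]).round(0)
print(pr(np.array([.266,-.62,.238])),[ (z,pr(np.array([*ray("scene",216,93,0)[:2],z]))) for z in(.1,.15,.2,.25)])
im=cv2.imread("pics/scene0.png");cv2.imwrite("pics/stand.png",cv2.resize(im[0:125,150:300],(720,600),interpolation=2))
E
```

```text
[ 0.2999459  -0.63916591  0.        ] [ 0.29973801 -0.64001476  0.01      ]
[222.  26.] [(0.1, array([213.,  67.])), (0.15, array([212.,  54.])), (0.2, array([210.,  39.])), (0.25, array([209.,  24.]))]
```

View pics/stand.png

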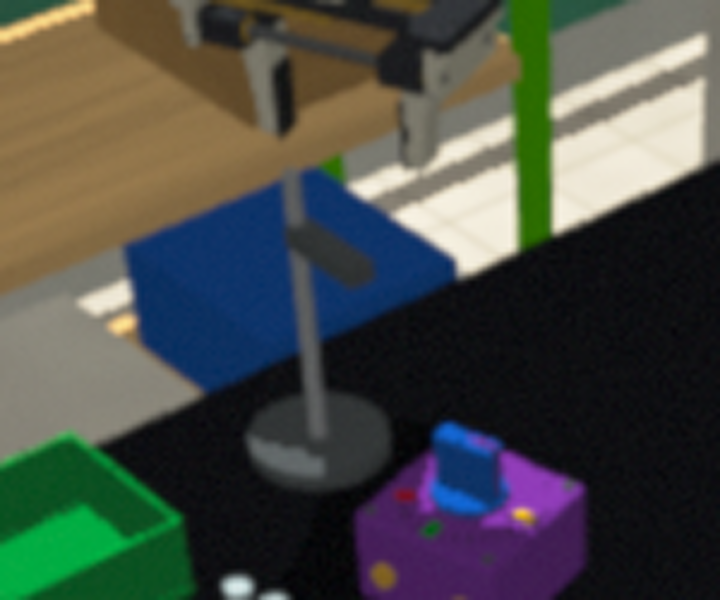

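The crop shows the gripper fingers above a rod stand whose top is at about z 0.21, just under the fingertips. I'll rise first, then travel.

```bash
R='[{"z":0}]'; python3 -m inch '[{"z":-0.8},{"z":-0.8},{"z":-0.4},{"x":-0.5,"y":0.35},{"x":-1,"y":0.7}]' 0.2 20
python3 -m inch '[{"x":-1,"y":0.7},{"x":-1,"y":0.7},{"x":-1,"y":0.7},{"x":-1,"y":0.7},{"x":-1,"y":0.7}]'
python3 -m inch '[{"x":-1,"y":0.7},{"x":-1,"y":0.7},{"x":-1,"y":0.7},{"x":-1,"y":0.7},{"x":-1,"y":0.7}]'
```

```text
validation failed for argument at $[0]...
validation failed for argument at $[0]...
validation failed for argument at $[0]...
```

```bash
python3 -m inch '[{"x":0,"y":0,"z":-0.8,"yaw":0},{"x":0,"y":0,"z":-0.8,"yaw":0},{"x":0,"y":0,"z":-0.4,"yaw":0},{"x":-0.5,"y":0.35,"z":0,"yaw":0},{"x":-1,"y":0.7,"z":0,"yaw":0}]' 0.2 20
```

```text
time_s: 0.52
tcp_pos: [0.2882, -0.5813, 0.2836]
eef_rot: [179.5, -0.1, -157.0]
contact_force: [0.7, 0.8, -0.7]
gripper_width: 0.06
```

```bash
python3 -m inch '[{"x":-1,"y":0.7,"z":0,"yaw":0},{"x":-1,"y":0.7,"z":0,"yaw":0},{"x":-1,"y":0.7,"z":0,"yaw":0},{"x":-1,"y":0.7,"z":0,"yaw":0},{"x":-1,"y":0.7,"z":0,"yaw":0}]'
python3 -m inch '[{"x":-1,"y":0.7,"z":0,"yaw":0},{"x":-1,"y":0.7,"z":0,"yaw":0},{"x":-1,"y":0.7,"z":0,"yaw":0},{"x":-1,"y":0.7,"z":0,"yaw":0},{"x":-1,"y":0.7,"z":0,"yaw":0}]'
python3 -m inch '[{"x":-1,"y":0.7,"z":0,"yaw":0},{"x":-1,"y":0.7,"z":0,"yaw":0},{"x":-1,"y":0.7,"z":0,"yaw":0},{"x":0,"y":0,"z":0,"yaw":-1},{"x":0,"y":0,"z":0,"yaw":-1}]'
python3 -m inch '[{"x":0,"y":0,"z":0,"yaw":-1},{"x":0,"y":0,"z":0,"yaw":-1},{"x":0,"y":0,"z":0,"yaw":-1},{"x":0,"y":0,"z":0,"yaw":-1},{"x":0,"y":0,"z":0,"yaw":-1}]'
```

```text
time_s: 0.93
tcp_pos: [0.3709, -0.4442, 0.2801]
eef_rot: [179.2, -0.1, -157.3]
contact_force: [1.0, -0.5, -0.4]
gripper_width: 0.0524
time_s: 1.35
tcp_pos: [0.4541, -0.3044, 0.2778]
eef_rot: [179.0, -0.1, -157.3]
contact_force: [0.4, 0.3, 0.5]
gripper_width: 0.0524
time_s: 1.77
tcp_pos: [0.5057, -0.2142, 0.2752]
eef_rot: [178.8, 0.0, -148.9]
contact_force: [0.3, -0.9, 1.2]
gripper_width: 0.0525
time_s: 2.18
tcp_pos: [0.5043, -0.2087, 0.2712]
eef_rot: [178.6, 0.4, -127.6]
contact_force: [-0.5, -0.3, 0.1]
gripper_width: 0.0525
```

```bash
python3 -m inch '[{"x":0,"y":0,"z":0,"yaw":-1},{"x":0,"y":0,"z":0,"yaw":-1},{"x":-0.6,"y":-0.2,"z":0,"yaw":-0.5},{"x":-0.6,"y":-0.2,"z":0,"yaw":0},{"x":-0.5,"y":-0.1,"z":0,"yaw":0}]'; python3 -m inch '[{"x":0,"y":0,"z":0,"yaw":0},{"x":0,"y":0,"z":0,"yaw":0}]'
```

```text
time_s: 2.6
tcp_pos: [0.5336, -0.1736, 0.2685]
eef_rot: [178.5, 0.7, -117.1]
contact_force: [0.7, 0.0, 1.0]
gripper_width: 0.0526
time_s: 2.77
tcp_pos: [0.5357, -0.1702, 0.2675]
eef_rot: [178.5, 0.7, -117.1]
contact_force: [-0.1, -0.5, -0.1]
gripper_width: 0.0526
```

```bash
python3 -m inch '[{"x":0,"y":-0.1,"z":1,"yaw":0},{"x":0,"y":0,"z":1,"yaw":-0.2},{"x":0,"y":0,"z":1,"yaw":0},{"x":0,"y":0,"z":0.8,"yaw":0},{"x":0,"y":0,"z":0.3,"yaw":0}]'; python3 -m inch '[{"x":0,"y":0,"z":0,"yaw":0}]'; python3 - <<'E'
from h import *
im,d=r.capture("scene"); cv2.imwrite("pics/a.png",cv2.resize(im[100:240,170:330,::-1],(640,560),interpolation=2))
E
```

```text
time_s: 3.18
tcp_pos: [0.5393, -0.1671, 0.1641]
eef_rot: [178.9, 0.9, -116.4]
contact_force: [-0.4, -0.2, -0.1]
gripper_width: 0.0527
time_s: 3.27
tcp_pos: [0.5382, -0.1669, 0.1624]
eef_rot: [178.7, 0.8, -116.4]
contact_force: [-1.2, -0.1, 0.2]
gripper_width: 0.0525
```

View pics/a.png

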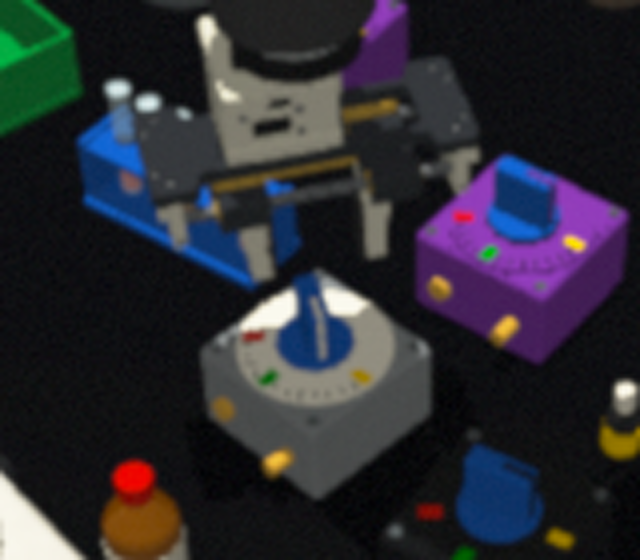

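The gripper sits over the blue knob (crop 315,330) with one finger on each side of the bar. I correct y and descend.

```bash
python3 -m inch '[{"x":0.2,"y":-0.1,"z":0.6,"yaw":0},{"x":0.1,"y":0,"z":0.6,"yaw":0},{"x":0,"y":0,"z":0.4,"yaw":0},{"x":0,"y":0,"z":0.2,"yaw":0},{"x":0,"y":0,"z":0,"yaw":0}]'
```

```text
time_s: 3.73
tcp_pos: [0.5415, -0.1745, 0.1232]
eef_rot: [179.3, 0.9, -116.4]
contact_force: [-0.2, -0.0, -0.8]
gripper_width: 0.0527
```

```bash
python3 -m inch '[{"x":0,"y":0.15,"z":0.5,"yaw":0},{"x":0,"y":0,"z":0.4,"yaw":0},{"x":0,"y":0,"z":0.2,"yaw":0},{"x":0,"y":0,"z":0,"yaw":0}]'
```

```text
time_s: 4.07
tcp_pos: [0.5409, -0.1722, 0.0983]
eef_rot: [179.6, 1.0, -116.4]
contact_force: [0.4, 0.6, 0.2]
gripper_width: 0.0522
```

```bash
python3 -m inch '[{"x":0.05,"y":0.12,"z":0.15,"yaw":0},{"x":0,"y":0,"z":0.05,"yaw":0}]'; python3 -m inch '[{"x":0,"y":0,"z":0,"yaw":0},{"x":0,"y":0,"z":0,"yaw":0},{"x":0,"y":0,"z":0,"yaw":0},{"x":0,"y":0,"z":0,"yaw":0},{"x":0,"y":0,"z":0,"yaw":0}]' -1 15
```

```text
time_s: 4.23
tcp_pos: [0.5383, -0.172, 0.0939]
eef_rot: [179.6, 1.0, -116.3]
contact_force: [-0.9, -0.1, -0.2]
gripper_width: 0.0525
time_s: 4.65
tcp_pos: [0.539, -0.1721, 0.095]
eef_rot: [179.7, 1.1, -116.3]
contact_force: [-0.7, -0.0, 0.0]
gripper_width: 0.0246
```

```bash
python3 -m inch '[{"x":0,"y":0,"z":0,"yaw":0},{"x":0,"y":0,"z":0,"yaw":0},{"x":0,"y":0,"z":0,"yaw":0},{"x":0,"y":0,"z":0,"yaw":0}]' -1 35;  python3 -m inch '[{"x":0,"y":0,"z":0,"yaw":0.5},{"x":0,"y":0,"z":0,"yaw":1},{"x":0,"y":0,"z":0,"yaw":1}]'; python3 -c "
from plant import r
print(r.get_state()['moment'])"
```

```text
time_s: 4.98
tcp_pos: [0.539, -0.1721, 0.0953]
eef_rot: [179.7, 1.1, -116.3]
contact_force: [-0.7, 0.4, -0.5]
gripper_width: 0.0159
time_s: 5.23
tcp_pos: [0.5392, -0.1722, 0.0953]
eef_rot: [179.6, 1.0, -126.5]
contact_force: [-0.2, 0.1, 0.3]
gripper_width: 0.0159
[-0.27549315 -0.05856796  0.13793502]
```

```bash
python3 -m inch '[{"x":0,"y":0,"z":0,"yaw":1},{"x":0,"y":0,"z":0,"yaw":1},{"x":0,"y":0,"z":0,"yaw":1},{"x":0,"y":0,"z":0,"yaw":1},{"x":0,"y":0,"z":0,"yaw":1}]';python3 -m inch '[{"x":0,"y":0,"z":0,"yaw":1},{"x":0,"y":0,"z":0,"yaw":1},{"x":0,"y":0,"z":0,"yaw":1},{"x":0,"y":0,"z":0,"yaw":1},{"x":0,"y":0,"z":0,"yaw":0.6}]'
```

```text
time_s: 5.65
tcp_pos: [0.5396, -0.1726, 0.0953]
eef_rot: [179.3, 0.8, -147.4]
contact_force: [-0.5, -0.4, 0.2]
gripper_width: 0.0161
time_s: 6.07
tcp_pos: [0.5398, -0.173, 0.0953]
eef_rot: [179.1, 0.5, -166.8]
contact_force: [-0.4, 0.2, -0.4]
gripper_width: 0.0163
```

```bash
python3 -m inch '[{"x":0,"y":0,"z":0,"yaw":-1},{"x":0,"y":0,"z":0,"yaw":-1},{"x":0,"y":0,"z":0,"yaw":-0.3},{"x":0,"y":0,"z":0,"yaw":0}]'; python3 -m inch '[{"x":0,"y":0,"z":-0.04,"yaw":0},{"x":0,"y":0,"z":0,"yaw":0}]';python3 -m inch '[{"x":0,"y":0,"z":-0.04,"yaw":0},{"x":0,"y":0,"z":0,"yaw":0}]'
```

```text
time_s: 6.4
tcp_pos: [0.5397, -0.1728, 0.0953]
eef_rot: [179.2, 0.7, -157.5]
contact_force: [-0.6, -0.6, -0.8]
gripper_width: 0.0158
time_s: 6.57
tcp_pos: [0.5397, -0.1728, 0.0958]
eef_rot: [179.2, 0.7, -157.7]
contact_force: [0.6, -0.0, -3.0]
gripper_width: 0.0159
time_s: 6.73
tcp_pos: [0.5397, -0.1728, 0.0964]
eef_rot: [179.2, 0.6, -157.8]
contact_force: [0.0, -0.7, -2.0]
gripper_width: 0.0158
```

```bash
python3 -m inch '[{"x":0,"y":0,"z":-0.05,"yaw":0},{"x":0,"y":0,"z":0,"yaw":0}]';python3 -m inch '[{"x":0,"y":0,"z":-0.05,"yaw":0},{"x":0,"y":0,"z":0,"yaw":0}]'
```

```text
time_s: 6.9
tcp_pos: [0.5397, -0.1728, 0.0972]
eef_rot: [179.2, 0.6, -157.9]
contact_force: [1.0, -0.6, -5.1]
gripper_width: 0.0156
time_s: 7.07
tcp_pos: [0.5397, -0.1728, 0.0977]
eef_rot: [179.2, 0.6, -157.9]
contact_force: [1.1, -1.2, -9.0]
gripper_width: 0.0157
```

```bash
python3 -m inch '[{"x":0,"y":0,"z":-0.05,"yaw":0},{"x":0,"y":0,"z":0,"yaw":0}]';python3 -m inch '[{"x":0,"y":0,"z":-0.03,"yaw":0.25}]'; python3 -m inch '[{"x":0,"y":0,"z":-0.03,"yaw":0.25}]'
```

```text
time_s: 7.23
tcp_pos: [0.5397, -0.1728, 0.0981]
eef_rot: [179.1, 0.6, -157.9]
contact_force: [3.7, -1.5, -9.7]
gripper_width: 0.0156
time_s: 7.32
tcp_pos: [0.5397, -0.1727, 0.0984]
eef_rot: [179.1, 0.6, -159.0]
contact_force: [4.6, -1.5, -13.6]
gripper_width: 0.0161
time_s: 7.4
tcp_pos: [0.5398, -0.1728, 0.0987]
eef_rot: [179.1, 0.6, -160.1]
contact_force: [5.5, -2.8, -15.6]
gripper_width: 0.0155
```

```bash
python3 -m inch '[{"x":0,"y":0,"z":-0.01,"yaw":0.25},{"x":0,"y":0,"z":-0.01,"yaw":0.25}]'; python3 -m inch '[{"x":0,"y":0,"z":-0.01,"yaw":0.25},{"x":0,"y":0,"z":-0.01,"yaw":0.25}]';python3 -m inch '[{"x":0,"y":0,"z":-0.01,"yaw":0.25},{"x":0,"y":0,"z":-0.01,"yaw":0.25}]'
```

```text
time_s: 7.57
tcp_pos: [0.5398, -0.1729, 0.0986]
eef_rot: [179.1, 0.5, -162.3]
contact_force: [4.9, -1.2, -13.3]
gripper_width: 0.0159
time_s: 7.73
tcp_pos: [0.5398, -0.1729, 0.0986]
eef_rot: [179.1, 0.4, -164.5]
contact_force: [5.4, -1.8, -14.3]
gripper_width: 0.016
time_s: 7.9
tcp_pos: [0.5398, -0.173, 0.0986]
eef_rot: [179.0, 0.4, -166.7]
contact_force: [4.1, -2.9, -15.2]
gripper_width: 0.0157
```

```bash
python3 -m inch '[{"x":0,"y":0,"z":-0.01,"yaw":0.25},{"x":0,"y":0,"z":-0.01,"yaw":0.25}]'; python3 -m inch '[{"x":0,"y":0,"z":-0.01,"yaw":0.25},{"x":0,"y":0,"z":-0.01,"yaw":0.25}]';python3 -m inch '[{"x":0,"y":0,"z":-0.01,"yaw":0.25},{"x":0,"y":0,"z":-0.01,"yaw":0.25}]'
```

```text
time_s: 8.07
tcp_pos: [0.5399, -0.173, 0.0986]
eef_rot: [179.0, 0.3, -169.0]
contact_force: [4.6, -1.8, -14.6]
gripper_width: 0.0161
time_s: 8.23
tcp_pos: [0.5398, -0.1731, 0.0986]
eef_rot: [179.0, 0.3, -171.2]
contact_force: [4.8, -2.2, -15.7]
gripper_width: 0.0158
time_s: 8.4
tcp_pos: [0.5399, -0.1731, 0.0987]
eef_rot: [179.0, 0.2, -173.4]
contact_force: [4.7, -2.6, -14.4]
gripper_width: 0.0158
```

```bash
python3 - <<'E'
from plant import r
s=r.get_state();print(s['contact_force'],s['moment'],s['tcp_pos'])
E
```

```text
[  4.65876612  -2.64641855 -14.43867754] [-1.2946794  -1.88606713  0.14519215] [ 0.53987627 -0.17314873  0.09869405]
```

```bash
python3 -m inch '[{"x":0,"y":0,"z":-0.01,"yaw":0.25},{"x":0,"y":0,"z":-0.01,"yaw":0.25}]'; python3 -m inch '[{"x":0,"y":0,"z":-0.01,"yaw":0.25},{"x":0,"y":0,"z":-0.01,"yaw":0.25}]';python3 -m inch '[{"x":0,"y":0,"z":-0.01,"yaw":0.25},{"x":0,"y":0,"z":-0.01,"yaw":0.25}]'
```

```text
time_s: 8.57
tcp_pos: [0.5399, -0.1732, 0.0987]
eef_rot: [179.0, 0.2, -175.7]
contact_force: [4.3, -2.1, -13.8]
gripper_width: 0.016
time_s: 8.73
tcp_pos: [0.5399, -0.1733, 0.0989]
eef_rot: [179.0, 0.1, -177.9]
contact_force: [3.8, -2.1, -13.8]
gripper_width: 0.0157
time_s: 8.9
tcp_pos: [0.5398, -0.1734, 0.0994]
eef_rot: [179.0, 0.1, 179.9]
contact_force: [1.2, -0.6, -2.9]
gripper_width: 0.0157
```

Force dropped near yaw -179°, which is probably the slot. I pull straight up gently to check that it stays near 6 N.

```bash
python3 -m inch '[{"x":0,"y":0,"z":-0.03,"yaw":0},{"x":0,"y":0,"z":0,"yaw":0}]';python3 -m inch '[{"x":0,"y":0,"z":-0.03,"yaw":0},{"x":0,"y":0,"z":0,"yaw":0}]'
```

```text
time_s: 9.07
tcp_pos: [0.5399, -0.1734, 0.1018]
eef_rot: [179.0, 0.1, 179.8]
contact_force: [-0.8, 0.6, -2.2]
gripper_width: 0.0158
time_s: 9.23
tcp_pos: [0.5399, -0.1734, 0.1044]
eef_rot: [179.0, 0.2, 179.8]
contact_force: [-0.1, -0.2, -1.0]
gripper_width: 0.0158
```

```bash
python3 -m inch '[{"x":0,"y":0,"z":-0.02,"yaw":0},{"x":0,"y":0,"z":0,"yaw":0}]'; python3 -m inch '[{"x":0,"y":0,"z":0,"yaw":0},{"x":0,"y":0,"z":0,"yaw":0}]'
```

```text
time_s: 9.4
tcp_pos: [0.5398, -0.1734, 0.1058]
eef_rot: [179.0, 0.2, 179.8]
contact_force: [0.8, 0.1, -5.3]
gripper_width: 0.0155
time_s: 9.57
tcp_pos: [0.5398, -0.1734, 0.1057]
eef_rot: [179.0, 0.2, 179.8]
contact_force: [0.5, 0.3, -3.0]
gripper_width: 0.0156
```

The knob has risen about 10.4 mm and the stop is felt (3 to 5 N). I release it and rise.

```bash
python3 -m inch '[{"x":0,"y":0,"z":0,"yaw":0},{"x":0,"y":0,"z":0,"yaw":0},{"x":0,"y":0,"z":0,"yaw":0},{"x":0,"y":0,"z":0,"yaw":0},{"x":0,"y":0,"z":0,"yaw":0}]' 0.2 20; python3 -m inch '[{"x":0,"y":0,"z":-0.3,"yaw":0},{"x":0,"y":0,"z":-0.8,"yaw":0},{"x":0,"y":0,"z":-0.8,"yaw":0},{"x":0,"y":0,"z":-0.8,"yaw":0},{"x":0,"y":0,"z":-0.8,"yaw":0}]';  python3 -m inch '[{"x":-1,"y":0,"z":-0.8,"yaw":0},{"x":0,"y":0,"z":0,"yaw":0},{"x":0,"y":0,"z":0,"yaw":0}]'; python3 - <<'E'
from h import *
im,d=r.capture("scene"); cv2.imwrite("pics/b.png",cv2.resize(im[100:240,170:330,::-1],(640,560),interpolation=2))
i=r.camera_info("scene");P=np.array(i["pose"])
v,u=np.mgrid[:420,:560];X=np.linalg.inv(i["mtx"])@np.stack([u.ravel(),v.ravel(),np.ones(u.size)])*d.ravel()
W=(P[:3,:3]@X).T+P[:3,3]
k=(np.hypot(W[:,0]-.538,W[:,1]+.172)<.032)&(W[:,2]>.115)&(W[:,2]<.135)
p=W[k];print(len(p),p.mean(0),np.percentile(p[:,2],[10,50,90]),cv2.minAreaRect(p[:,:2].astype(np.float32)))
E
```

```text
time_s: 9.98
tcp_pos: [0.5399, -0.1735, 0.1063]
eef_rot: [179.0, 0.2, 179.8]
contact_force: [-0.4, 0.7, 0.3]
gripper_width: 0.0437
time_s: 10.4
tcp_pos: [0.5366, -0.175, 0.1942]
eef_rot: [179.0, -0.3, 179.8]
contact_force: [0.5, 0.1, 0.8]
gripper_width: 0.0528
time_s: 10.65
tcp_pos: [0.5642, -0.1762, 0.2227]
eef_rot: [179.1, 0.2, 179.8]
contact_force: [-0.5, -0.4, -1.0]
gripper_width: 0.0528
123 [ 0.54045235 -0.1700704   0.12361529] [0.11644877 0.12475444 0.12831401] ((0.5394191741943359, -0.17197318375110626), (0.04371369630098343, 0.02004368044435978), 3.5155773162841797)
```

View pics/b.png

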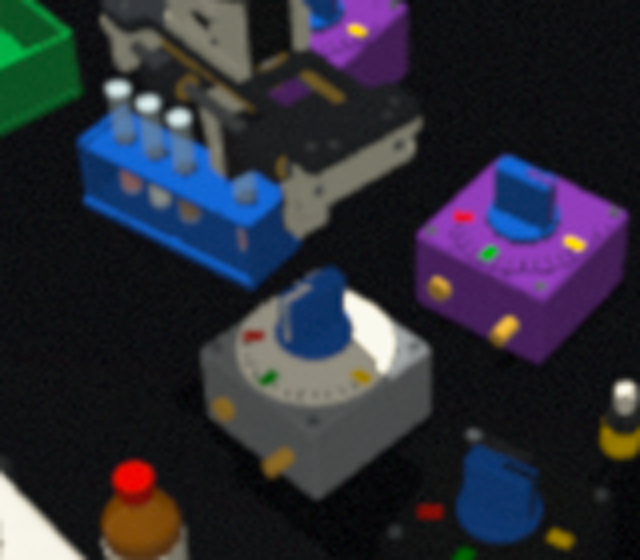

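The knob stands raised: its top is at about 0.125 m, up from 0.115. The bar points about 0 to 3° towards the green mark, with the white pointer end at crop (290,310) facing it. Nothing else has moved and the gripper is clear.

```bash
python3 -c "
from plant import r
print(r.get_state()['contact_force']); print(r.close_job())"
```

```text
[ 1.37187284 -0.72353354  2.01910079]
the job is handed in; nothing more can be done
None
```

The blue-knobbed vacuum regulator is set to its green mark and its knob is locked out. I handed the job in with the gripper clear.

- **Turning and pulling:** I turned the knob to the green mark and pulled gently, 13 to 16 N at the wrist. I swept slowly clockwise until the pull dropped at tool yaw of about -179°, only a few degrees from the mark. It then snapped up with 1 to 3 N on the wrist. I felt the stop at about 10.4 mm, at no more than 5 N, and let go.
- **Last checks:** Depth puts the knob's top at about 0.125 m against 0.115 m before, so it is about 10 mm out. The bar measures about 3.5° in depth, and the gripper's angle at release was about 0°. Both agree with green at about 4°.
- **Not checked:** The last picture showed nothing disturbed near the regulator, but I did not re-measure the orange knob or the other objects. I kept clear of them throughout. The wrist read about 2.5 N while free just before hand-in, a little above the usual 1 N or so. I took that as noise.

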